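Find the hidden catch and open the chip tray

TASK

Open the chip tray of the dark wooden chip box. Feel across the box's flat green top for the flush button hidden in it and press that down until the tray springs part-way out of the front, then put the fingertips inside the tray behind its front wall and draw it towards you until it is all but fully out. Use the fingertips only: do not pinch or wrench the tray, lift nothing, leave the other things on the table where they are, and let go of everything at the end.

Things in the scene. Friction and masses are not known exactly. Their poses are not given: they have to be found in the camera images.
- chip_box: Chip box fixed to the table: dark wooden shell 166 (x) x 184 (y) x 60 mm high, origin at the centre of its underside; its front, with the tray, faces its own -x. Let into its top is a flat jade-green panel, level with the shell's rim
- panel_mid (a point): centre of the panel's face, 60 mm above the table, axes as the box. Panel 112 (x) x 168 (y) mm: six fields of 56 x 56 mm, centred at x = -28, +28 and y = -56, 0, +56 mm from here. Five are solid; in the middle of the sixth (not told which, it varies) is the catch: a green square 43 x 43 mm in a 46 x 46 mm opening, its face 2 mm below the panel's, outlined by a narrow dark gap
- catch (a joint): travel of the hidden catch button, m: 0 at rest, 0.006 fully down; it moves straight down, needs about 2 N to start and 5 to 6 N to go fully down, frees the tray at about 0.0045, and springs back up when let go
- chip_tray (a joint): how far the chip tray is out, m: 0 shut and locked, 0.095 at its stop. It slides along the box's -x. When the catch frees it a spring pushes it out to about 0.060 in about half a second; from there it must be drawn out by hand against about 1 N of friction plus 8 N per m/s, and it stays where it is left
- tray_front (a point): middle of the top edge of the tray's front wall, 43 mm above the table; moves with the tray (shut: 80 mm from the box's origin towards its -x). The wall is 6 mm thick (this point at mid-thickness), 164 mm wide
- tray_bay (a point): centre of the floor of the empty bay behind the front wall, 9 mm above the table; moves with the tray. The bay is 60 mm (x) x 156 mm (y); at its rear a divider 31 mm above the table, then fixed rows of yellow chips. With the tray at 0.060, about 54 mm of the bay behind the wall is open to above, the rest is under the box
- tumbler: glass tumbler turned over, 72 mm wide at the table, 106 mm high, loose, origin at the centre of its underside; stands to the box's left (+y)
- tile_block: jade-green and ivory melamine game tile, 26 x 36 x 22 mm, loose, origin at the centre of its underside; lies to the box's right (-y)
- dice_tray: orange plastic dice tray with two dice, 110 x 110 x 28 mm, loose, origin at the centre of its underside
- tile_rack: bamboo rack with eight tiles, 55 x 240 x 45 mm, loose, origin at the centre of its underside; on the right side of the table
- chip_stack: stack of yellow chips, 38 mm wide, 30 mm high, one loose piece, origin at the centre of its underside
- tea_mug: white mug, 80 mm wide, 90 mm high, loose, origin at the centre of its underside
- remote: black remote control, 160 x 45 x 18 mm, loose, origin at the centre of its underside
There are look-alikes about, which are no part of the job. Of the things that look like the chip_box, take the one that is nearest to the robot's base at the start.

How it is judged (in metres and radians):
On the way, in this order (a step that is already met when the one before it is completed fails the run):
1. the hidden catch button is pressed down (value of joint catch above 0.003 m), for 0.02 s.
2. the chip tray springs part-way out (value of joint chip_tray above 0.05 m), for 0.1 s.
At the end, for the whole second after the job is handed in: The chip tray is drawn out to at least 78 of its 95 mm and at rest, and the catch button is let go and back up (under 1.5 mm down) (value of joint chip_tray above 0.078 m and value of joint catch below 0.0015 m and velocity of joint chip_tray below 0.005 m/s); the robot touches nothing.
It fails at once if the tray is pinched or wrenched (the fingers press on it with more than 30 N) (contact force between the fingers and chip_tray above 30 N).
It fails at once if one of the other things is moved more than 15 mm or lifted (distance of any of tumbler, tile_block, dice_tray, tile_rack, chip_stack, tea_mug, remote from where it was at the start of the episode above 0.015 m).
It fails at once if the tumbler is tipped (angle between tumbler's own z axis and vertical above 0.3 rad).
It also fails if it takes over 58 s, if anything falls off the work surface, if the arm or the gripper's body presses on something with over 40 N, if the wrist force passes 120 N, or if a joint passes its speed limit or range.

ROBOT

A 6-joint arm with a two-finger parallel gripper is mounted at the origin on the work surface. World frame = base frame: x ahead of the robot, y to its left, z up, the work surface at z = 0. Lengths are in m, angles in degrees, forces in N, time in s.
With the tool pointing down it reaches from about 0.3 to 0.75 m from the base axis. Payload 8.5 kg.
Tool frame: the origin (TCP) lies on the mounting face of the last link; the fingertips stand tip_extent ahead of it and the grasp point (between the pads) lies 155 mm ahead of it (tip_extent is the distance from the TCP to the fingertips, in m); z points along the fingers, y is the line along which they close (so a half turn about z gives the same grasp; the last joint's range is limited). The gripper opens to 85 mm and grips with 20 to 120 N. Pads are 22 mm wide; open, the fingers measure 114 mm over their backs; the gripper's body (76 mm by 85 mm) begins 54 mm behind the grasp point. The pads swing forward as they close: fully open they stand 13 mm farther back than shut.
Start: joints at [-83.268, 21.807, 74.336, -0, 83.858, -12.336], TCP at [0.18, -0.52, 0.405] pointing down, gripper open.
Joint ranges: [-178.18, 178.18], [-50.72, 133.34], [12.68, 142.11], [-81.47, 261.47], [9.98, 163.14], [-165.26, 165.26]. Speed limits (degrees/s): [136.94, 136.94, 180, 180, 180, 180].

INTERFACE

Orientations are given as a 3x3 rotation matrix whose columns are the frame's x, y, z axes.
In Python, from rig import observe, get_image, camera_params, close_job, tip_extent gives the robot as it stands.
- The arm moves only by the shell command python3 -m creep 'ROWS' [FORCE]. ROWS is JSON, a list of rows, each an object with "jaw": the gripper's target within -1 to 1 (shut at 1, half-way at 0, fully open at -1); "travel": the shift along the world's x, y, z in mm, a list of three; "roll": the turn about the world's z in rad. A call has 1 to 12 rows; each row is the pose to reach, as a shift and turn from the pose commanded when the call began; what a row does not reach only later rows make up. A row lasts 1/10 s, in which the tool goes at most 50 mm and 8.59 degrees, less where a joint would pass 70% of its speed; a pose out of reach is approached as far as the arm can. A call with a gripper value outside its range is refused whole. The fingers move at their own pace and stop on an object; FORCE is the grip in N (left out, the last holds). Time passes only in rows, so rows that repeat a pose let the fingers close. It gives the time, the measured TCP pose, the force, the opening and the grip force at its end, in the units of the state.
- observe(): the state, without advancing time (a new reading comes with each control period).
- get_image(name): name is "side" or "top"; returns (picture, depth): 384x512x3 uint8, red, green, blue; 384x512 float32, m along the optical axis (not along the pixel's ray), 0 where there is no reading.
- camera_params(name): a dict with "mtx" (3x3 intrinsics, pixels), "extrinsics" (4x4, takes a point from camera to world coordinates). Camera axes: x right, y down, z forward; pixel columns grow to the right and rows downward; lengths in m; the calibration is good to about 2 mm. A picture is of the moment at which its call begins. camera_params takes no time and is no camera call.
- close_job(): hands the job in; it is judged then, once.
The state is a dict: "time_s": time; "q": joint angles; "qvel": joint speeds; "joint_efforts": joint torques, N m; "position": TCP position; "tool_rot": TCP orientation; "ft_force": force on the tool from outside, world axes, zero at the start; "wrist_torque": the same for the moment, N m; "grip_width": finger opening in m; "gripper_force": force on a finger pad.
Only numpy, scipy, OpenCV 4.12 (cv2) and the standard library are available. Lean on these libraries where they do the work, as an engineer would, in place of code of your own. Each camera call takes 0.05 s, during which the arm holds its last target. There are 200 camera calls.

## Working session

There is one attempt and no reset: what is moved stays moved. The work goes in short steps, Python scripts to look and compute and a shell command to move; the robot and the scene stay as the last step left them, time stands still between calls to the robot, and variables do not carry over. Pictures are saved under pics/ and viewed, at most 10 in all, crops included, and the job is handed in when it is done.

```bash
mkdir -p pics; ls; python3 - <<'E'
from rig import *
import cv2,numpy as np
o=observe();print(o['time_s'],o['position'],o['tool_rot'],o['grip_width'],tip_extent() if callable(tip_extent) else tip_extent)
for n in('top','side'):
    p,d=get_image(n);cv2.imwrite(f'pics/{n}0.png',p[:,:,::-1]);np.savez(f'{n}0.npz',p=p,d=d)
    c=camera_params(n);print(n,np.round(c['mtx'],1).tolist(),np.round(c['extrinsics'],3).tolist())
E
```

```text
pics
0.0 [ 0.17967183 -0.51978398  0.40409833] [[ 9.45137028e-01  3.26674112e-01 -1.51401800e-04]
 [ 3.26673968e-01 -9.45135922e-01  1.48569955e-03]
 [ 3.42244300e-04 -1.45364868e-03 -9.99998885e-01]] 0.08548801481455953 0.1734
top [[460.7, 0.0, 252.2], [0.0, 460.7, 189.5], [0.0, 0.0, 1.0]] [[-0.025, -0.986, 0.163, 0.337], [-1.0, 0.025, -0.006, 0.02], [0.002, -0.163, -0.987, 1.506], [0.0, 0.0, 0.0, 1.0]]
side [[446.2, 0.0, 253.5], [0.0, 446.2, 191.6], [0.0, 0.0, 1.0]] [[-0.862, -0.264, 0.432, -0.09], [-0.506, 0.438, -0.743, 1.141], [0.007, -0.859, -0.512, 0.831], [0.0, 0.0, 0.0, 1.0]]
```

View pics/top0.png

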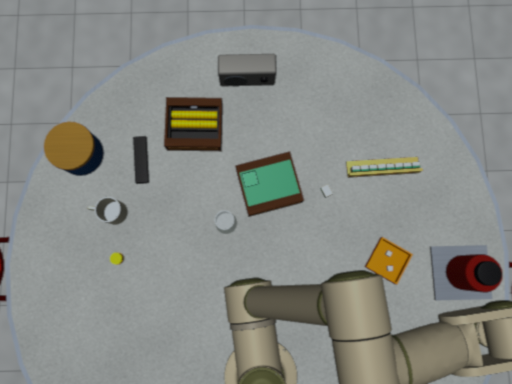

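View pics/side0.png

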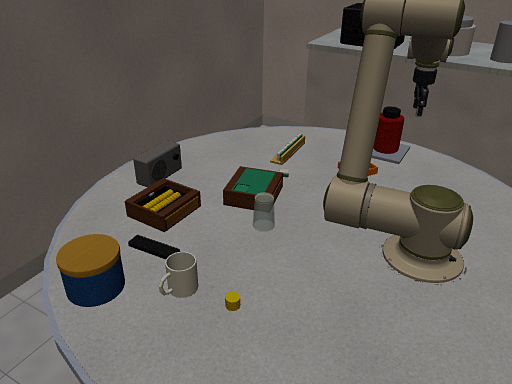

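The candidates are a green-topped dark box at top (270,184), and an open dark box with yellow chips at (194,124). The first is nearer the base and has the jade panel, so I take it as the chip_box. Next I enlarge it to confirm, and measure.

```bash
cat > h.py <<'E'
import numpy as np,cv2
from rig import *
def ray(n,uv,z):
    c=camera_params(n);K=c['mtx'];E=np.array(c['extrinsics'])
    uv=np.atleast_2d(uv).astype(float)
    r=np.c_[uv,np.ones(len(uv))]@np.linalg.inv(K).T@E[:3,:3].T
    return E[:3,3]+r*((z-E[2,3])/r[:,2])[:,None]
def proj(n,P):
    c=camera_params(n);E=np.linalg.inv(c['extrinsics']);p=np.atleast_2d(P)@E[:3,:3].T+E[:3,3]
    q=p@np.array(c['mtx']).T;return q[:,:2]/q[:,2:]
E
python3 - <<'E'
from h import *
for n,(x0,y0,x1,y1) in dict(top=(205,140,345,240),side=(215,155,295,240)).items():
    p=np.load(n+'0.npz')['p'];hsv=cv2.cvtColor(p,cv2.COLOR_RGB2HSV)
    m=cv2.inRange(hsv,(65,80,40),(95,255,255));m[:y0]=0;m[y1:]=0;m[:,:x0]=0;m[:,x1:]=0
    m=cv2.morphologyEx(m,cv2.MORPH_CLOSE,np.ones((5,5)))
    c=max(cv2.findContours(m,0,2)[0],key=cv2.contourArea)
    w=ray(n,c[:,0],.06)[:,:2].astype(np.float32)*1000
    r=cv2.minAreaRect(w);print(n,'panel',r,cv2.boxPoints(r).round().tolist())
    if n=='top':
        m=cv2.inRange(hsv,(0,90,20),(15,255,150))|m;m[:y0]=0;m[y1:]=0;m[:,:x0]=0;m[:,x1:]=0
        m=cv2.morphologyEx(m,cv2.MORPH_OPEN,np.ones((3,3)))
        c=max(cv2.findContours(m,0,2)[0],key=cv2.contourArea)
        r=cv2.minAreaRect(ray(n,c[:,0],.06)[:,:2].astype(np.float32)*1000);print('shell',r)
    g=p[y0:y1,x0:x1,::-1];cv2.imwrite(f'pics/{n}1.png',cv2.resize(g,None,fx=5,fy=5,interpolation=2))
E
```

```text
top panel ((597.7965698242188, -43.10016632080078), (112.42833709716797, 168.5669403076172), 13.608728408813477) [[523.0, 26.0], [563.0, -138.0], [672.0, -112.0], [633.0, 52.0]]
shell ((594.923828125, -43.18827819824219), (165.4927215576172, 178.0433807373047), 13.529522895812988)
side panel ((598.0645141601562, -44.032249450683594), (111.23697662353516, 166.7108917236328), 13.56005859375) [[524.0, 24.0], [564.0, -138.0], [672.0, -112.0], [633.0, 50.0]]
```

View pics/top1.png

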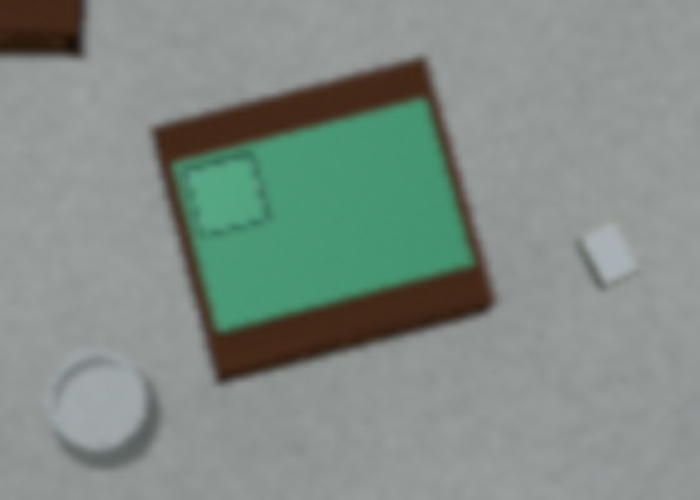

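View pics/side1.png

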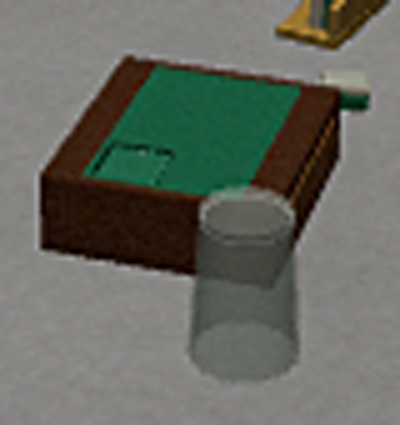

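The top crop shows the dark box with its jade panel, wood rims front and back, and the tumbler at lower left. The dashed catch outline is centred at about crop (227,193), which is full-image (250.4,178.6): the rear-left field (+28,+56). The side crop shows the same outline at crop (138,165). This is the right box: green panel, and nearest to the base. I start moving towards it with the fingers shutting.

```bash
python3 -m creep '[{"jaw":1,"travel":[15,20,0],"roll":0},{"jaw":1,"travel":[40,50,0],"roll":-0.02},{"jaw":1,"travel":[70,85,0],"roll":-0.04},{"jaw":1,"travel":[100,120,0],"roll":-0.06},{"jaw":1,"travel":[130,160,0],"roll":-0.08},{"jaw":1,"travel":[160,200,0],"roll":-0.095},{"jaw":1,"travel":[190,240,0],"roll":-0.095},{"jaw":1,"travel":[220,275,0],"roll":-0.095},{"jaw":1,"travel":[250,310,0],"roll":-0.095},{"jaw":1,"travel":[280,350,0],"roll":-0.095},{"jaw":1,"travel":[300,380,0],"roll":-0.095},{"jaw":1,"travel":[300,380,0],"roll":-0.095}]' 20
python3 - <<'E'
from h import *
print('catch',ray('top',[250.4,178.6],.058)*1000,ray('side',[215+138/5,155+165/5],.058)*1000)
print('tumbler',ray('top',[225,220],.106)*1000,'box base front edge mid?',)
o=observe();print(o['position'],o['tool_rot'][0],o['grip_width'],o['ft_force'],tip_extent)
E
```

```text
time_s: 1.3
position: [0.4811, -0.1366, 0.4043]
tool_rot: [[0.971, 0.24, -0.0], [0.24, -0.971, 0.001], [-0.0, -0.001, -1.0]]
ft_force: [-0.4, -0.5, -1.1]
grip_width: 0.0002
gripper_force: 0.0
catch [[611.68411893  15.71534087  58.        ]] [[605.9852376   17.56717594  58.        ]]
tumbler [[476.23732619  96.39398321 106.        ]] box base front edge mid?
[ 0.48110982 -0.13664178  0.40433654] [ 9.70683344e-01  2.40361752e-01 -2.71959281e-04] 0.00021660331168039013 [-0.35339199 -0.46665621 -1.11614312] 0.1734
```

```bash
python3 -m creep '[{"jaw":1,"travel":[30,35,0],"roll":0},{"jaw":1,"travel":[60,70,0],"roll":0},{"jaw":1,"travel":[90,105,-20],"roll":0},{"jaw":1,"travel":[115,135,-50],"roll":0},{"jaw":1,"travel":[130,153,-85],"roll":0},{"jaw":1,"travel":[130,153,-115],"roll":0},{"jaw":1,"travel":[130,153,-140],"roll":0},{"jaw":1,"travel":[130,153,-150],"roll":0},{"jaw":1,"travel":[130,153,-150],"roll":0},{"jaw":1,"travel":[130,153,-150],"roll":0}]'
python3 - <<'E'
from h import *
for n,(x0,y0,x1,y1) in dict(side=(190,110,310,240)).items():
    p,_=get_image(n);g=p[y0:y1,x0:x1,::-1];cv2.imwrite(f'pics/{n}2.png',cv2.resize(g,None,fx=4,fy=4,interpolation=2))
E
```

```text
time_s: 2.3
position: [0.6099, 0.0127, 0.2559]
tool_rot: [[0.972, 0.235, 0.002], [0.235, -0.972, -0.0], [0.002, 0.001, -1.0]]
ft_force: [0.9, 0.6, 0.6]
grip_width: 0.0001
gripper_force: 0.0
```

View pics/side2.png

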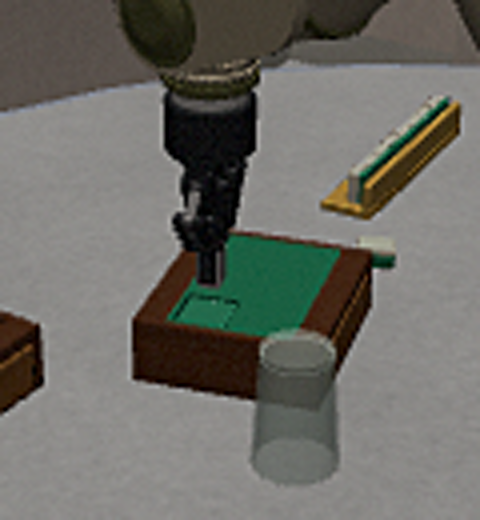

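The side crop shows the shut fingertips at crop (210,285), just above the catch outline centred at about (208,312). I correct y by a few mm and go down.

```bash
python3 -m creep '[{"jaw":1,"travel":[1,4,-8],"roll":0},{"jaw":1,"travel":[1,4,-15],"roll":0},{"jaw":1,"travel":[1,4,-20],"roll":0},{"jaw":1,"travel":[1,4,-22],"roll":0},{"jaw":1,"travel":[1,4,-24],"roll":0},{"jaw":1,"travel":[1,4,-25],"roll":0},{"jaw":1,"travel":[1,4,-26],"roll":0},{"jaw":1,"travel":[1,4,-26],"roll":0}]'
```

```text
time_s: 3.15
position: [0.6106, 0.0172, 0.2289]
tool_rot: [[0.972, 0.236, -0.0], [0.236, -0.972, 0.0], [-0.0, -0.0, -1.0]]
ft_force: [-3.0, 0.8, 4.4]
grip_width: 0.0004
gripper_force: 1.9
```

The tip is 2.5 mm below the catch's rest height with about 4 N, so the button is moving. I press further.

```bash
python3 -m creep '[{"jaw":1,"travel":[0,0,-1],"roll":0},{"jaw":1,"travel":[0,0,-2],"roll":0},{"jaw":1,"travel":[0,0,-3],"roll":0},{"jaw":1,"travel":[0,0,-3],"roll":0},{"jaw":1,"travel":[0,0,-3],"roll":0},{"jaw":1,"travel":[0,0,-3],"roll":0},{"jaw":1,"travel":[0,0,-3],"roll":0},{"jaw":1,"travel":[0,0,-3],"roll":0}]'
python3 - <<'E'
from h import *
for n,(x0,y0,x1,y1) in dict(top=(205,140,345,240)).items():
    p,_=get_image(n);g=p[y0:y1,x0:x1,::-1];cv2.imwrite(f'pics/{n}3.png',cv2.resize(g,None,fx=5,fy=5,interpolation=2))
E
```

```text
time_s: 3.95
position: [0.6107, 0.0172, 0.2258]
tool_rot: [[0.972, 0.236, 0.0], [0.236, -0.972, -0.0], [0.0, 0.0, -1.0]]
ft_force: [-2.6, 1.1, 4.9]
grip_width: -0.0001
gripper_force: 2.4
```

View pics/top3.png

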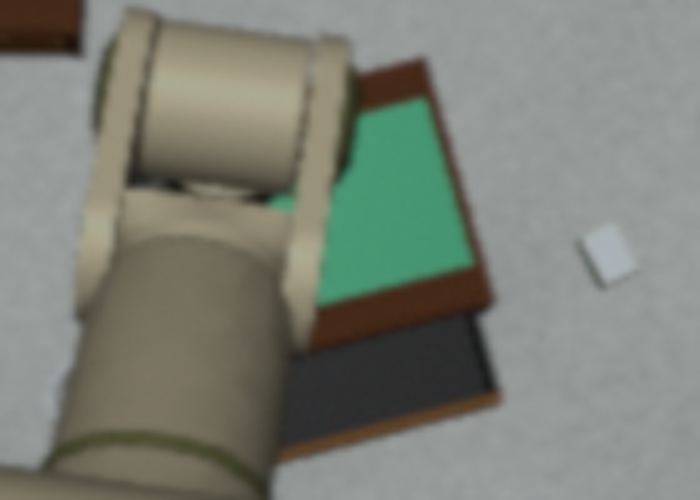

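The top crop shows the tray sprung out, with its front wall ending at crop (498,398) and the empty dark bay behind it. I lift off and move over the bay.

```bash
python3 -m creep '[{"jaw":1,"travel":[0,0,10],"roll":0},{"jaw":1,"travel":[0,0,30],"roll":0},{"jaw":1,"travel":[-10,-8,45],"roll":0},{"jaw":1,"travel":[-35,-25,50],"roll":0},{"jaw":1,"travel":[-65,-46,50],"roll":0},{"jaw":1,"travel":[-95,-68,50],"roll":0},{"jaw":1,"travel":[-115,-82,50],"roll":0},{"jaw":1,"travel":[-122,-87,50],"roll":0},{"jaw":1,"travel":[-122,-87,50],"roll":0},{"jaw":1,"travel":[-122,-87,50],"roll":0}]'
python3 - <<'E'
from h import *
a=np.radians(13.6);R=np.array([[np.cos(a),np.sin(a)],[-np.sin(a),np.cos(a)]])
w=ray('top',[[205+498/5,140+398/5],[205+283/5,140+458/5]],.043)*1000
print((w[:,:2]-[598,-43.5])@R.T)
p,_=get_image('side');x0,y0,x1,y1=190,110,310,240
cv2.imwrite('pics/side4.png',cv2.resize(p[y0:y1,x0:x1,::-1],None,fx=4,fy=4,interpolation=2))
E
```

```text
time_s: 5.0
position: [0.4895, -0.0696, 0.2759]
tool_rot: [[0.972, 0.236, 0.001], [0.236, -0.972, -0.0], [0.001, 0.0, -1.0]]
ft_force: [-0.1, -0.5, 0.3]
grip_width: -0.0002
gripper_force: 0.0
[[-143.12379354  -78.67939269]
 [-144.39617027   63.62872165]]
```

View pics/side4.png

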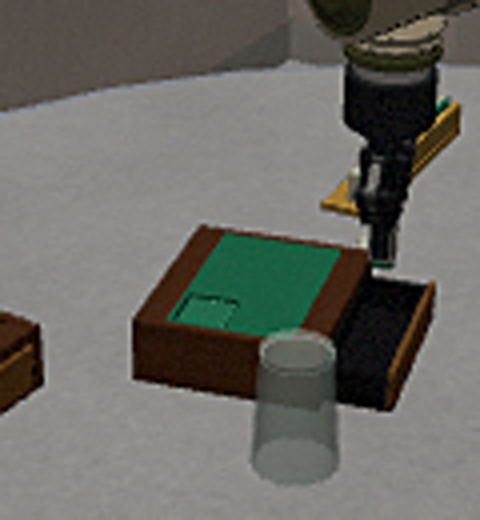

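The side crop shows the fingertips at crop (382,262), centred over the open bay. The wall's outer edge is at -143 mm, so the tray is about 60 mm out. I go down to 24 mm and draw slowly.

```bash
python3 -m creep '[{"jaw":1,"travel":[0,0,-15],"roll":0},{"jaw":1,"travel":[0,0,-35],"roll":0},{"jaw":1,"travel":[0,0,-55],"roll":0},{"jaw":1,"travel":[0,0,-70],"roll":0},{"jaw":1,"travel":[0,0,-77],"roll":0},{"jaw":1,"travel":[0,0,-78],"roll":0},{"jaw":1,"travel":[0,0,-78],"roll":0}]'
python3 -m creep '[{"jaw":1,"travel":[-4,-1,0],"roll":0},{"jaw":1,"travel":[-8,-2,0],"roll":0},{"jaw":1,"travel":[-11.7,-2.8,0],"roll":0},{"jaw":1,"travel":[-15.5,-3.8,0],"roll":0},{"jaw":1,"travel":[-19.4,-4.7,0],"roll":0},{"jaw":1,"travel":[-23.3,-5.6,0],"roll":0},{"jaw":1,"travel":[-27.2,-6.6,0],"roll":0},{"jaw":1,"travel":[-31.1,-7.5,0],"roll":0},{"jaw":1,"travel":[-35,-8.5,0],"roll":0},{"jaw":1,"travel":[-38,-9.2,0],"roll":0},{"jaw":1,"travel":[-40,-9.7,0],"roll":0},{"jaw":1,"travel":[-40,-9.7,0],"roll":0}]'
```

```text
time_s: 5.75
position: [0.4891, -0.0696, 0.198]
tool_rot: [[0.972, 0.236, 0.001], [0.236, -0.972, -0.0], [0.001, 0.0, -1.0]]
ft_force: [-1.1, -0.8, -0.7]
grip_width: -0.0001
gripper_force: 0.0
time_s: 6.95
position: [0.4484, -0.0795, 0.1977]
tool_rot: [[0.972, 0.235, -0.001], [0.235, -0.972, 0.0], [-0.001, -0.0, -1.0]]
ft_force: [-0.2, -0.1, -0.3]
grip_width: 0.0001
gripper_force: 0.0
```

I back off the wall, lift clear, swing aside and look.

```bash
python3 -m creep '[{"jaw":1,"travel":[5,1,0],"roll":0},{"jaw":1,"travel":[10,2.4,0],"roll":0},{"jaw":1,"travel":[10,2.4,15],"roll":0},{"jaw":1,"travel":[10,2.4,40],"roll":0},{"jaw":1,"travel":[10,2.4,70],"roll":0},{"jaw":1,"travel":[10,2.4,100],"roll":0},{"jaw":1,"travel":[10,-20,130],"roll":0},{"jaw":1,"travel":[10,-60,140],"roll":0},{"jaw":1,"travel":[10,-100,140],"roll":0},{"jaw":1,"travel":[10,-140,140],"roll":0},{"jaw":1,"travel":[10,-170,140],"roll":0},{"jaw":1,"travel":[10,-170,140],"roll":0}]'
python3 - <<'E'
from h import *
p,_=get_image('top');x0,y0,x1,y1=205,140,345,240
cv2.imwrite('pics/top5.png',cv2.resize(p[y0:y1,x0:x1,::-1],None,fx=5,fy=5,interpolation=2))
E
```

```text
time_s: 8.15
position: [0.4589, -0.2525, 0.3374]
tool_rot: [[0.973, 0.232, 0.0], [0.232, -0.973, -0.001], [-0.0, 0.001, -1.0]]
ft_force: [-0.2, 0.2, -0.4]
grip_width: -0.0003
gripper_force: 0.0
```

View pics/top5.png

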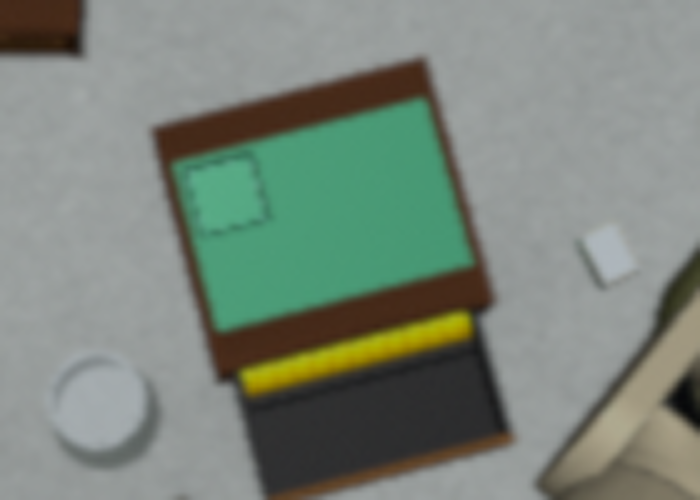

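The right outer corner of the tray wall is now at crop (514,438), with the divider and a row of chips showing. The tumbler at (100,400) and the tile at (607,255) have not moved. I measure how far the tray is out.

```bash
python3 - <<'E'
from h import *
a=np.radians(13.6);R=np.array([[np.cos(a),np.sin(a)],[-np.sin(a),np.cos(a)]])
w=ray('top',[[205+514/5,140+438/5],[205+270/5,140+498/5]],.043)*1000
b=(w[:,:2]-[598,-43.5])@R.T;print(b, 'out',-b[:,0]-83)
E
```

```text
[[-170.24361613  -81.42507162]
 [-166.63137629   78.20932769]] out [87.24361613 83.63137629]
```

Both corners give 84–87 mm, above the 78 mm needed, and the hand is clear. I hand it in.

```bash
python3 -c "
from rig import *
print(close_job())"
```

```text
the job is handed in; nothing more can be done
None
```

I pressed the hidden catch, drew the chip tray out to about 85 mm by camera measurement (at least 78 mm needed), let go of everything and handed the job in; no verdict was returned.

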